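Bolt the module fixture down: T-bolt into the slot, stud into the lug, lever nut tight

ROBOT

A 6-joint arm with a two-finger parallel gripper is mounted at the origin on a cart in front of the work surface, level with it; the furniture and walls round the work are solid. World frame = base frame: x ahead of the robot, y to its left, z up, the work surface at z = 0. Lengths are in m, angles in rad, forces in N, time in s.
With the tool pointing down it reaches from about 0.275 to 0.775 m from the base axis. Payload 14.6 kg.
Tool frame: the origin (TCP) lies at the very end of the fingers, on their centre line; the grasp point (between the pads) lies 19 mm behind it; z points along the fingers, y is the line along which they close (so a half turn about z gives the same grasp; the last joint's range is limited). The gripper opens to 85 mm and grips with 20 to 120 N. Pads are 22 mm wide; open, the fingers measure 114 mm over their backs; the gripper's body (76 mm by 85 mm) begins 54 mm behind the grasp point. The pads swing forward as they close: fully open they stand 13 mm farther back than shut.
Start: joints at [1.153, 0.263, -0.048, 1.259, 0, 1.415], TCP at [0.136, 0.507, 0.231] pointing down, gripper open.
Joint ranges: [-2.65, 2.65], [-0.89, 1.7], [-1.18, 1.37], [-2.13, 2.11], [-1.35, 1.29], [-3.14, 3.14]. Speed limits (rad/s): [1.89, 1.89, 2.57, 2.79, 3.14, 3.14].

INTERFACE

Orientations are given as a unit quaternion [w, x, y, z].
In Python, from station import env gives the robot as it stands.
- The arm moves only by the tool arm_command, never from a script. Its argument "series" is a list of rows, each a list of 7 numbers: the shift along the world's x, y, z in cm, then the turn, a rotation vector about the world's x, y, z in rad, then the closure, from -1 (fully open) to 1 (shut). A call has 1 to 20 rows; each row is the pose to reach, as a shift and turn from the pose commanded when the call began; what a row does not reach only later rows make up. A row lasts 1/10 s, in which the tool goes at most 50 mm and 8.59 degrees, less where a joint would pass 70% of its speed; a pose out of reach is approached as far as the arm can. A call with a gripper value outside its range is refused whole. The fingers move at their own pace and stop on an object; "squeeze" is the grip in N (left out, the last holds). Time passes only in rows, so rows that repeat a pose let the fingers close. It gives the time, the measured TCP pose, the force, the opening and the grip force at its end, in the units of the state.
- env.state(): the state, without advancing time (a new reading comes with each control period).
- env.capture(name): name is "scene" or "top" or "wrist"; returns (picture, depth): 384x512x3 uint8, red, green, blue; 384x512 float32, m along the optical axis (not along the pixel's ray), 0 where there is no reading.
- env.camera_params(name): a dict with "fx", "fy", "cx", "cy" (pixels), "k1" (the pictures are not rectified: a ray, as slopes to the right and down, at radius r is drawn at 1 + k1 r^2 times it, then the intrinsics apply), "rvec" (rotation vector, rad) and "tvec" (3), from world to camera coordinates, as OpenCV has them. Camera axes: x right, y down, z forward; pixel columns grow to the right and rows downward; lengths in m; the calibration is good to about 2 mm. A picture is of the moment at which its call begins: read the wrist's pose just before it. camera_params takes no time and is no camera call; for the wrist camera it gives the pose at the moment of the call.
- env.hand_in(): hands the job in; it is judged then, once.
Trained networks look in the newest picture that a camera, given by its name, has taken for a name from the list of things; names that differ only in an ending like _2 or _b are one class to them, and where a whole thing is asked for, a point or a joint stands for the part that bears it (a point fixed in the world has none). Each returns a list of dicts, best first, with "conf" (0 to 1); they miss things now and then, are a little off and sometimes report something else, mostly with a low value. They report only what shows in the picture. A call takes as long as a camera call. They do not tell look-alikes from the thing itself.
- env.outline_of(name, camera): "region" (384x512 bool, what is visible of it) and "point" ([column, row] in pixels, amid what is visible of it).
The state is a dict: "clock": time; "q": joint angles; "joint_velocities": joint speeds; "tau": joint torques, N m; "ee_pos": TCP position; "tool_rot": TCP orientation; "force": force on the tool from outside, world axes, zero at the start; "wrist_torque": the same for the moment, N m; "grip_width": finger opening in m; "gripper_force": force on a finger pad.
Only numpy, scipy, OpenCV 4.12 (cv2) and the standard library are available. Lean on these libraries where they do the work, as an engineer would, in place of code of your own. Each camera call takes 0.05 s, during which the arm holds its last target. There are 200 camera calls.

TASK

The near lug of the module fixture is still missing its hold-down bolt. Keeping the T-bolt upright, turn it square to the T-slot and slide its head into the open end of the slot, on along it until the stud is fully home in the fixture's open lug; then turn the lever nut clockwise until it is firmly tight, let go, and do not knock the other things on the table about.

Things in the scene. Friction and masses are not known exactly. Their poses are not given: they have to be found in the camera images.
- rail_fixture: Two dark steel rails (302 mm long, 81 mm wide over both, 22 mm high) fixed on the table, forming a T-slot; on top a pale metal module fixture, base plate 22 to 32 mm high, its open lug toward the slot's open end. Nothing on it moves. Origin: middle of the slot's open end, on the table top; x runs along the slot into it, z up. The table is the slot's floor.
- slot_mouth (a point): Middle of the slot's open end, on the table (the same point as the fixture's origin). Channel 33 mm wide, 11.5 mm high; the opening between the lips above it is 20 mm wide. Lips run from 14 to 302 mm along the slot, 11.5 to 22 mm high. The first 14 mm have no lips and are bevelled: 45 mm wide at the end, narrowing to 33 mm.
- lug_seat (a point): Where the stud's axis is when fully home in the lug: 66 mm into the slot, on its middle line, level with the lug's top, 32 mm over the table. The lug is 76 mm wide; its U-notch, 19.4 mm wide, opens toward the slot's open end at 50 mm; the notch's closed end stops the stud within 1 mm of the seat.
- nest (a point): Middle of the nest on the fixture's base, 210 mm into the slot, 32 mm over the table: two black solenoid modules lie in it, from 167 to 253 mm along the slot, up to 63 mm high. Beyond it the far bolt, already tight, 57 mm high.
- tbolt: Loose T-bolt standing on its head on the table before the slot's open end. Origin: middle of the head's underside; x along the head's long side, z up along the stud. Head: steel rectangle 40 x 30 x 10 mm (30 mm across the slot, either end first); stud 16 mm thick, top 64 mm high. 0.3 to 0.5 kg with its lever nut; oiled, friction about 0.25.
- stud_axis (a point): Point on the stud's axis 32 mm above the head's underside.
- nut_turn (a joint): Turn of the lever nut on the T-bolt, rad, growing clockwise seen from above (tightening). At 0 (starts within 0.25 of it) the arm points 110 degrees counterclockwise from the bolt's x. In the lug it turns lightly (0.05 Nm, 1 N at the arm) to about 1.8 rad, where the head is drawn up to the lips; then it stiffens: 6 to 10 N at the arm is firmly tight. It stays where left. A free bolt moves with its arm.
- lever_nut: The lever nut on the stud; origin on the axis at the underside of its flange, x along the arm. Flange 28 mm across, 4 mm thick, at first 33 mm over the table, so it passes over the 32 mm high lug; it goes down 1.5 mm per rad. Hub above it 24 mm across, top 58 mm over the table.
- lever_end (a point): Middle of the 18 mm black ball at the end of the nut's arm: 78 mm from the stud's axis, about 65 mm over the table. The arm is 10 mm thick and rises to it from the hub: its middle is 50 mm over the table near the axis, 61 mm at 60 mm from the axis.
- spray_can: Bystander: green and white aerosol can, 67 mm across, 194 mm tall; origin under its middle.
- standing_module_a: Bystander: black solenoid module standing on end, 42 x 38 x 87 mm; origin under its middle.
- standing_module_b: Bystander: another standing black solenoid module of the same size.
- standing_module_c: Bystander: a third standing black solenoid module of the same size.
- union_nut: Bystander: black ribbed union nut, 41 mm across, 20 mm high; origin under its middle.
- steel_insert: Bystander: turned stainless valve insert, 24 mm across, 16 mm high; origin under its middle.
- flat_wrench: Bystander: flat steel pin wrench lying down, 174 x 27 x 12 mm, long along its x; origin under its middle.
There are look-alikes about, which are no part of the job. Of the things like the tbolt, leave any that is brown or yellow; of the rest the larger one is meant.

How it is judged:
By the outcome, as a careful person would: the job done as asked, in the order asked, and still so for the second after the job is handed in, with the robot touching nothing.
It also fails if it takes over 72 s, if anything falls off the work surface, if the arm or the gripper's body presses on something with over 40 N, if the wrist force passes 120 N, or if a joint passes its speed limit or range.

## Working session

There is one attempt and no reset: what is moved stays moved. The work goes in short steps, Python scripts to look and compute and a tool call to move; the robot and the scene stay as the last step left them, time stands still between calls to the robot, and variables do not carry over. Pictures are saved under pics/ and viewed, at most 10 in all, crops included, and the job is handed in when it is done.

Besides the shell and the picture viewer there is one more tool, called after "Call:" by a JSON object that holds its "method" and its "body", one argument or row to a line. arm_command: Moves the arm, as the interface text tells. Its arguments: {"type":"object","properties":{"series":{"type":"array","items":{"type":"array","items":{"type":"number"}}},"squeeze":{"type":"number"}},"required":["series"]}

```bash
mkdir -p pics; ls; cat > h.py <<'E'
from station import env
import numpy as np, cv2
from scipy.spatial.transform import Rotation as R
def cam(n):
    p=env.camera_params(n); return p,R.from_rotvec(p['rvec']).as_matrix(),np.array(p['tvec'])
def cloud(n,dep,c=None):
    p,Rm,t=c or cam(n)
    v,u=np.mgrid[0:dep.shape[0],0:dep.shape[1]]
    xd=(u-p['cx'])/p['fx'];yd=(v-p['cy'])/p['fy'];x,y=xd.copy(),yd.copy()
    for _ in range(8):
        f=1+p['k1']*(x*x+y*y);x,y=xd/f,yd/f
    P=np.stack([x*dep,y*dep,dep],-1)
    W=(P-t)@Rm; W[dep<=0]=np.nan
    return W
def proj(n,X,c=None):
    p,Rm,t=c or cam(n)
    q=np.atleast_2d(X)@Rm.T+t;x=q[:,0]/q[:,2];y=q[:,1]/q[:,2];f=1+p['k1']*(x*x+y*y)
    return np.stack([x*f*p['fx']+p['cx'],y*f*p['fy']+p['cy']],-1)
def save(f,im,s=1): cv2.imwrite('pics/'+f,cv2.resize(im[:,:,::-1],None,fx=s,fy=s,interpolation=cv2.INTER_CUBIC))
E
python3 - <<'E'
from h import *
ims=[]
for n in ['top','scene']:
    c=cam(n);im,d=env.capture(n);W=cloud(n,d,c);np.savez(n+'.npz',im=im,W=W)
    save(n+'.png',im,1.5)
    for o in ['tbolt','lever_end','rail_fixture','spray_can','standing_module_a','union_nut','flat_wrench','steel_insert']:
        for r in env.outline_of(o,n)[:4]:
            P=W[r['region']];P=P[~np.isnan(P[:,0])]
            print(n,o,round(r['conf'],2),np.round(r['point']),r['region'].sum(),np.round(np.median(P,0),3) if len(P) else None, np.round(np.nanmax(P[:,2]),3) if len(P) else None)
s=env.state();print(s['clock'],s['ee_pos'],s['tool_rot'],s['force'])
E
```

```text
pics
top tbolt 0.56 [214. 242.] 203 [0.364 0.044 0.057] 0.075
top tbolt 0.53 [180. 194.] 237 [0.526 0.155 0.052] 0.074
top tbolt 0.5 [319. 196.] 284 [ 0.526 -0.312  0.005] 0.014
top tbolt 0.43 [166. 232.] 90 [0.408 0.195 0.042] 0.056
top lever_end 0.64 [173. 230.] 51 [0.408 0.176 0.044] 0.056
top lever_end 0.63 [220. 239.] 161 [0.378 0.031 0.059] 0.075
top lever_end 0.5 [139. 191.] 62 [0.537 0.289 0.04 ] 0.05
top lever_end 0.46 [162. 149.] 82 [0.69  0.229 0.015] 0.024
top rail_fixture 0.69 [254. 183.] 2507 [ 0.565 -0.085  0.032] 0.068
top spray_can 0.63 [330. 242.] 639 [ 0.367 -0.308  0.177] 0.194
top standing_module_a 0.72 [364. 204.] 263 [ 0.501 -0.442  0.069] 0.089
top standing_module_a 0.67 [351. 189.] 237 [ 0.54  -0.388  0.07 ] 0.087
top standing_module_a 0.64 [186. 189.] 118 [0.538 0.131 0.059] 0.074
top standing_module_a 0.58 [349. 213.] 215 [ 0.459 -0.377  0.071] 0.088
top flat_wrench 0.75 [318. 198.] 200 [ 0.523 -0.313  0.004] 0.011
top flat_wrench 0.37 [352. 189.] 221 [ 0.539 -0.388  0.071] 0.087
top steel_insert 0.49 [182. 141.] 30 [0.723 0.158 0.011] 0.018
top steel_inser
[... 349 characters left out ...]
.056
scene rail_fixture 0.97 [273. 197.] 2425 [ 0.558 -0.101  0.032] 0.067
scene spray_can 0.92 [309. 264.] 1458 [ 0.348 -0.331  0.132] 0.197
scene standing_module_a 0.93 [357. 242.] 382 [ 0.53  -0.399  0.062] 0.089
scene standing_module_a 0.8 [371. 263.] 515 [ 0.495 -0.452  0.054] 0.088
scene standing_module_a 0.69 [342. 262.] 423 [ 0.448 -0.388  0.061] 0.087
scene union_nut 0.47 [227. 148.] 84 [0.692 0.225 0.014] 0.026
scene flat_wrench 0.72 [336. 234.] 250 [ 0.56  -0.315  0.005] 0.014
scene flat_wrench 0.42 [274. 197.] 2411 [ 0.558 -0.105  0.032] 0.067
0.9 [0.1363926  0.50699589 0.23131584] [5.60851025e-06 1.31016566e-01 9.91380178e-01 3.79305568e-05] [-0.25113049  0.29444092  0.50493135]
```

```bash
python3 - <<'E'
import numpy as np,cv2
a=np.load('top.npz')['im'][120:290,110:390];b=np.load('scene.npz')['im'][120:310,130:400]
cv2.imwrite('pics/a.png',cv2.resize(a[:,:,::-1],None,fx=2.85,fy=2.85,interpolation=cv2.INTER_CUBIC))
cv2.imwrite('pics/b.png',cv2.resize(b[:,:,::-1],None,fx=2.9,fy=2.9,interpolation=cv2.INTER_CUBIC))
E
```

```text
(no output)
```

View pics/a.png

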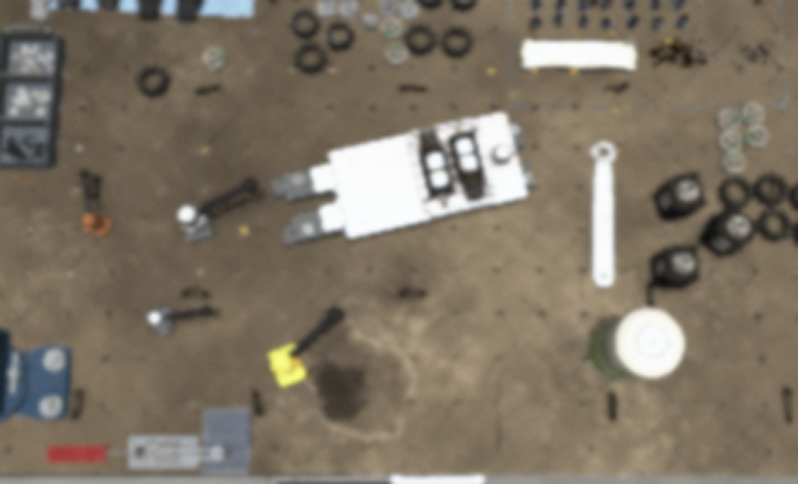

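View pics/b.png

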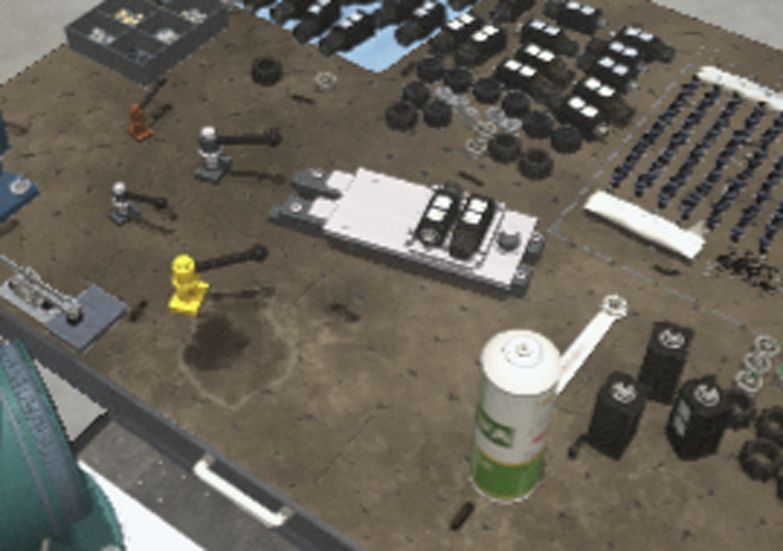

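The top crop shows the larger steel bolt at about (187,215), with its lever pointing right. The fixture's open end is at (285,215), and its slot runs right and slightly up. The yellow, brown and smaller steel bolts are look-alikes. Next I'll look from near with the wrist camera.

```bash
python3 - <<'E'
from h import *
c=cam('wrist');s=env.state();C=-c[1].T@c[2]
Rt=R.from_quat(np.r_[s['tool_rot'][1:],s['tool_rot'][0]]).as_matrix()
print('cam in tool',Rt.T@(C-s['ee_pos']),'\naxes in tool\n',Rt.T@c[1].T, c[0]['fx'],c[0]['fy'])
W=np.load('top.npz')['W'];m=(abs(W[...,2]-.032)<.003)&(abs(W[...,0]-.56)<.15)&(abs(W[...,1]+.08)<.15)
P=W[m][:,:2];r=cv2.minAreaRect(P.astype(np.float32)*1000);print(r,m.sum(),cv2.boxPoints(r))
E
```

```text
cam in tool [ 0.07520391  0.00046898 -0.14231996] 
axes in tool
 [[-1.84574643e-05 -9.56020872e-01 -2.93298640e-01]
 [ 9.99999971e-01  5.30922381e-05 -2.35987291e-04]
 [ 2.41180657e-04 -2.93298636e-01  9.56020843e-01]] 309.4676145093835 309.4676145093835
((569.3300170898438, -87.422119140625), (104.13886260986328, 258.4703063964844), 13.55053424835205) 1084 [[ 488.42987    26.015572]
 [ 548.9902   -225.25984 ]
 [ 650.23016  -200.8598  ]
 [ 589.66986    50.415604]]
```

Call:
{"method": "arm_command", "body": {
  "series": [
    [4,-4,0.5,0,0,0,-1],
    [8,-8,1,0,0,0,-1],
    [12,-12,1.5,0,0,0,-1],
    [16,-16,2,0,0,0,-1],
    [20,-20,3,0,0,0,-1],
    [24,-24,3,0,0,0,-1],
    [28,-28,3,0,0,0,-1],
    [32,-32,3,0,0,0,-1],
    [35,-36,3,0,0,0,-1],
    [38,-40,3,0,0,0,-1],
    [38,-40,3,0,0,0,-1],
    [38,-40,3,0,0,0,-1]
  ]
}}

```text
clock: 2.1
ee_pos: [0.5192, 0.1031, 0.2605]
tool_rot: [0.0, 0.133, 0.991, -0.0]
force: [-0.5, -0.1, -1.1]
grip_width: 0.0853
gripper_force: 0.0
```

```bash
python3 - <<'E'
from h import *
c=cam('wrist');im,d=env.capture('wrist');W=cloud('wrist',d,c);np.savez('w1.npz',im=im,W=W,rv=c[0]['rvec'],tv=c[2])
save('w1.png',im,1.5)
for o in ['tbolt','lever_end','stud_axis','rail_fixture']:
    for r in env.outline_of(o,'wrist')[:3]:
        P=W[r['region']];P=P[~np.isnan(P[:,0])];print(o,round(r['conf'],2),np.round(r['point']),r['region'].sum(),np.round(np.median(P,0),3))
def rect(P,n):
    r=cv2.minAreaRect(P[:,:2].astype(np.float32)*1000);print(n,len(P),r,cv2.boxPoints(r).round(1).tolist())
z=W[...,2];x=W[...,0];y=W[...,1]
B=(np.hypot(x-.525,y-.155)<.07)
rect(W[B&(abs(z-.010)<.003)],'head');
for lo,hi in[(.06,.068),(.055,.06)]:rect(W[B&(z>lo)&(z<hi)],('top',lo))
m=(np.hypot(x-.525,y-.155)<.12)&(z>.055)&(z<.085)&(y>.05);rect(W[m],'arm+top')
E
```

```text
tbolt 0.93 [171.  38.] 2166 [0.367 0.053 0.057]
tbolt 0.9 [299. 153.] 1442 [0.524 0.157 0.058]
tbolt 0.9 [413. 125.] 824 [0.521 0.286 0.038]
lever_end 0.96 [298.  44.] 617 [0.409 0.177 0.044]
lever_end 0.68 [416. 132.] 467 [0.535 0.288 0.04 ]
lever_end 0.63 [162.  44.] 1489 [0.373 0.039 0.058]
stud_axis 0.89 [413. 120.] 913 [0.521 0.286 0.037]
stud_axis 0.8 [300. 154.] 1411 [0.524 0.158 0.058]
stud_axis 0.62 [171.  38.] 2192 [0.367 0.052 0.057]
rail_fixture 0.88 [136. 227.] 13962 [ 0.559 -0.071  0.032]
head 288 ((519.6526489257812, 169.90036010742188), (39.66180419921875, 29.79209327697754), 15.338461875915527) [[496.6000061035156, 179.0], [504.5, 150.3000030517578], [542.7000122070312, 160.8000030517578], [534.7999877929688, 189.5]]
('top', 0.06) 432 ((535.1972045898438, 134.28465270996094), (15.054306030273438, 92.77496337890625), 23.409196853637695) [[509.8999938964844, 173.89999389648438], [546.7000122070312, 88.69999694824219], [560.5, 94.69999694824219], [523.7000122070312, 179.8000030517578]]
('top', 0.055) 310 ((529.7029418945312, 153.247314453125), (21.20058822631836, 61.245262145996094), 31.346643447875977) [[504.70001220703125, 173.89999389648438], [536.5999755859375, 121.5999984741211], [554.7000122070312, 132.60000610351562], [522.7999877929688, 184.89999389648438]]
arm+top 910 ((495.87451171875, 150.18264770507812), (74.22349548339844, 156.043701171875), 69.6216812133789) [[409.79998779296875, 142.60000610351562], [556.0999755859375, 88.19999694824219], [581.9000244140625, 157.8000030517578], [435.70001220703125, 212.10000610351562]]
```

View pics/w1.png

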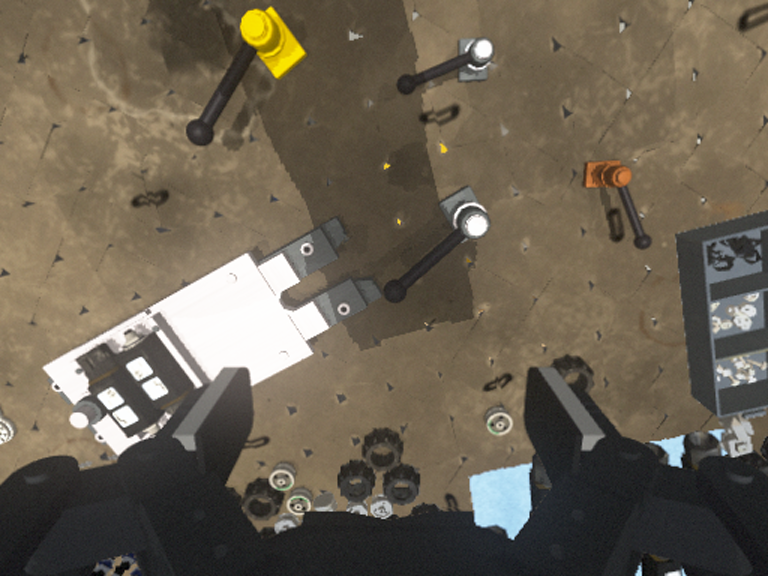

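```bash
python3 - <<'E'
from h import *
D=np.load('w1.npz');W=D['W'].reshape(-1,3);W=W[~np.isnan(W[:,0])];s=env.state();print('q',s['q'].round(3) if hasattr(s['q'],'round') else s['q'])
a=np.array([.5697,-.0874])
P=W[(abs(W[:,2]-.032)<.0025)&(np.hypot(*(W[:,:2]-a).T)<.2)]
r=cv2.minAreaRect(P[:,:2].astype(np.float32)*1000);print(r)
from scipy.optimize import minimize
def fit(z,tol,th):
    u=np.array([np.cos(th),np.sin(th)]);v=np.array([-u[1],u[0]])
    Q=W[(abs(W[:,2]-z)<tol)&(np.hypot(*(W[:,:2]-a).T)<.22)][:,:2];return Q@u,Q@v
for deg in (-75.5,-76,-76.5,-77,-77.5):
    S,V=fit(.032,.0025,np.radians(deg));S0=S.min()
    # plate straight part edges: median of max/min v per s-bin
    E=[]
    for b in np.arange(S.min(),S.max(),.004):
        k=(S>=b)&(S<b+.004)
        if k.sum()>8:E.append((b+.002,V[k].min(),V[k].max()))
    E=np.array(E);E=E[(E[:,0]-S0>.05)&(E[:,0]-S0<.14)]
    print(deg,'slopes deg',np.degrees(np.polyfit(E[:,0],E[:,1],1)[0]),np.degrees(np.polyfit(E[:,0],E[:,2],1)[0]),'mid',((E[:,1]+E[:,2])/2).mean(),'s0',S0)
    if deg==-76.5:
        G=S-S0
        for b in np.arange(0,.04,.004):
            k=np.sort(V[(G>=b)&(G<b+.004)]);g=np.diff(k);i=g.argmax();print(round(b,3),k[0].round(4),k[-1].round(4),'gap',k[i].round(4),k[i+1].round(4))
        S2,V2=fit(.022,.0025,np.radians(deg));print('rail s min pct',np.percentile(S2,[0,1,5])-S0,'v',V2.min(),V2.max())
        for b in np.arange(-.055,0,.006):
            k=np.sort(V2[(S2-S0>=b)&(S2-S0<b+.006)])
            if len(k)>4:g=np.diff(k);i=g.argmax();print('rail',round(b,3),k[0].round(4),k[-1].round(4),'gap',k[i].round(4),k[i+1].round(4))
# stud top
B=W[(W[:,2]>.0625)&(W[:,2]<.067)&(np.hypot(W[:,0]-.518,W[:,1]-.17)<.014)]
print('stud top',len(B),cv2.minEnclosingCircle(B[:,:2].astype(np.float32)*1000),np.median(B[:,2]))
L=W[(W[:,2]>.066)&(W[:,2]<.08)&(np.hypot(W[:,0]-.55,W[:,1]-.098)<.02)];print('ball',len(L),L.mean(0),L[:,2].max())
E
```

```text
q [0.051 0.259 0.028 1.339 0.    0.313]
((570.7591552734375, -90.47079467773438), (104.3955307006836, 238.75697326660156), 13.355113983154297)
-75.5 slopes deg -1.1049082112293465 -33.03281891060511 mid 0.5225733126166919 s0 0.11055779405122104
-76 slopes deg -0.6257738519508619 -50.906649926262695 mid 0.5214185695263658 s0 0.1061630653313532
-76.5 slopes deg -0.17136605848073355 -50.19006534461124 mid 0.5226631392984067 s0 0.10176025188303348
0.0 0.496 0.5716 gap 0.5237 0.5439
0.004 0.4963 0.5714 gap 0.5243 0.5434
0.008 0.4961 0.5714 gap 0.5241 0.5436
0.012 0.496 0.5711 gap 0.524 0.5436
0.016 0.496 0.5709 gap 0.5238 0.5434
0.02 0.4961 0.5721 gap 0.5277 0.5398
0.024 0.4824 0.5847 gap 0.5517 0.5528
0.028 0.4823 0.5851 gap 0.5301 0.5314
0.032 0.4822 0.585 gap 0.5568 0.5579
0.036 0.4824 0.5846 gap 0.58 0.5816
rail s min pct [-0.03588791 -0.03527649 -0.03338235] v 0.4816787105501978 0.7491472051451676
rail -0.037 0.4939 0.5735 gap 0.5237 0.5441
rail -0.031 0.4939 0.5737 gap 0.5234 0.544
rail -0.025 0.4941 0.5736 gap 0.5234 0.544
rail -0.019 0.494 0.5734 gap 0.5239 0.5439
rail -0.013 0.494 0.5734 gap 0.5239 0.5435
rail -0.007 0.494 0.5732 gap 0.5239 0.5438
rail -0.001 0.4942 0.5732 gap 0.5236 0.5435
-77 slopes deg 0.34285843181895337 -48.84995219530802 mid 0.5245185837084666 s0 0.09703721045327075
-77.5 slopes deg 0.8376815133551107 -48.343312096351745 mid 0.5261603176673906 s0 0.0920492081381821
stud top 128 ((519.676025390625, 170.176513671875), 7.47493839263916) 0.06384619356429133
ball 220 [0.54977426 0.10202299 0.07021872] 0.07526974768204496
```

```bash
python3 - <<'E'
from h import *
D=np.load('w1.npz');W=D['W']
for n,u,v in [('yball',200,130),('sball',405,85),('sstud',481,50),('ystud',262,30)]:
    print(n,np.nanmedian(W[int(v/1.5)-2:int(v/1.5)+3,int(u/1.5)-2:int(u/1.5)+3].reshape(-1,3),0).round(3))
s=env.state();print(s['clock'],s['ee_pos'],s['tool_rot'],s['q'])
E
```

```text
yball [0.405 0.004 0.073]
sball [0.413 0.145 0.054]
sstud [0.405 0.2   0.047]
ystud [0.358 0.062 0.063]
2.35 [0.51572456 0.10789123 0.26146049] [-6.89751314e-07  1.30437780e-01  9.91456493e-01  9.42039753e-05] [5.13984482e-02 2.59293525e-01 2.79951240e-02 1.33946514e+00
 1.85538981e-04 3.13019491e-01]
```

Call:
{"method": "arm_command", "body": {
  "series": [
    [0,2,0,0,0,-0.13,-0.2],
    [0,4,0,0,0,-0.26,-0.2],
    [0,6,0,0,0,-0.39,-0.2],
    [0,6.6,0,0,0,-0.52,-0.2],
    [0,6.6,-3,0,0,-0.65,-0.2],
    [0,6.6,-6,0,0,-0.78,-0.2],
    [0,6.6,-9,0,0,-0.78,-0.2],
    [0,6.6,-11,0,0,-0.78,-0.2],
    [0,6.6,-11,0,0,-0.78,-0.2],
    [0,6.6,-11,0,0,-0.78,-0.2]
  ]
}}

```text
clock: 3.35
ee_pos: [0.516, 0.1737, 0.1521]
tool_rot: [0.0, 0.498, 0.867, 0.0]
force: [0.6, -0.2, 0.2]
grip_width: 0.0511
gripper_force: 0.0
```

Call:
{"method": "arm_command", "body": {
  "series": [
    [0.4,-0.4,-3,0,0,0,-0.2],
    [0.4,-0.4,-6,0,0,0,-0.2],
    [0.4,-0.4,-9,0,0,0,-0.2],
    [0.4,-0.4,-10.5,0,0,0,-0.2],
    [0.4,-0.4,-11.3,0,0,0,-0.2],
    [0.4,-0.4,-11.3,0,0,0,-0.2],
    [0.4,-0.4,-11.3,0,0,0,0.3],
    [0.4,-0.4,-11.3,0,0,0,0.6],
    [0.4,-0.4,-11.3,0,0,0,0.9],
    [0.4,-0.4,-11.3,0,0,0,0.9],
    [0.4,-0.4,-11.3,0,0,0,0.9],
    [0.4,-0.4,-11.3,0,0,0,0.9]
  ],
  "squeeze": 60
}}

```text
clock: 4.55
ee_pos: [0.5212, 0.1692, 0.0396]
tool_rot: [0.001, 0.498, 0.867, 0.001]
force: [-1.5, -0.0, 6.7]
grip_width: 0.0218
gripper_force: 58.4
```

```bash
python3 - <<'E'
from h import *
im,d=env.capture('wrist');save('g1.png',im,1.5)
s=env.state();print(s['clock'],s['ee_pos'],s['tool_rot'],s['grip_width'],s['gripper_force'],s['force'],s['q'])
E
```

```text
4.6 [0.52119565 0.16916391 0.03962514] [8.09065629e-04 4.98083951e-01 8.67128098e-01 7.64902246e-04] 0.02184028887264031 58.384840060025454 [-1.4241903  -0.39537837  7.23117368] [ 1.65025337e-01  4.29867184e-01 -3.49505133e-01  7.89202807e-01
  1.57822339e-04  1.20780167e+00]
```

View pics/g1.png

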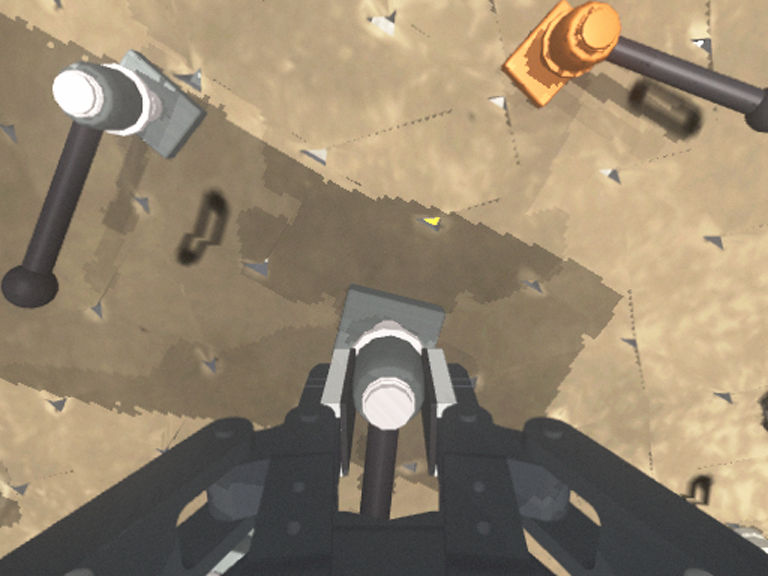

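Call:
{"method": "arm_command", "body": {
  "series": [
    [0,0,0.1,0,0,0,0.9],
    [0,-1.5,0.1,0,0,0,0.9],
    [0,-3,0.1,0,0,-0.1,0.9],
    [0,-4,0.1,0,0,-0.2,0.9],
    [-0.1,-4.6,0.1,0,0,-0.32,0.9],
    [-0.1,-4.6,0.1,0,0,-0.45,0.9],
    [-0.1,-4.6,0.1,0,0,-0.58,0.9],
    [-0.1,-4.6,0.1,0,0,-0.71,0.9],
    [-0.1,-4.6,0.1,0,0,-0.84,0.9],
    [-0.1,-4.6,0.1,0,0,-0.97,0.9],
    [-0.1,-4.6,0.1,0,0,-1.1,0.9],
    [-0.1,-4.6,0.1,0,0,-1.23,0.9],
    [-0.1,-4.6,0.1,0,0,-1.36,0.9],
    [-0.1,-4.6,0.1,0,0,-1.48,0.9],
    [-0.1,-4.6,0.1,0,0,-1.57,0.9],
    [-0.1,-4.6,0.1,0,0,-1.606,0.9],
    [-0.1,-4.6,0.1,0,0,-1.606,0.9],
    [-0.1,-4.6,0.1,0,0,-1.606,0.9]
  ]
}}

```text
clock: 6.4
ee_pos: [0.5198, 0.1224, 0.0397]
tool_rot: [0.0, 0.97, 0.244, 0.0]
force: [1.4, -2.3, 4.1]
grip_width: 0.0217
gripper_force: 59.7
```

```bash
python3 - <<'E'
from h import *
s=env.state();c=cam('wrist');im,d=env.capture('wrist');W=cloud('wrist',d,c);np.savez('w2.npz',im=im,W=W);save('w2.png',im,1.5)
print(s['clock'],s['ee_pos'],s['tool_rot'],s['grip_width'],s['force'],s['q'])
z=W[...,2];B=np.hypot(W[...,0]-.52,W[...,1]-.123)<.035
for lo,hi in [(.006,.015),(.062,.068)]:
    P=W[B&(z>lo)&(z<hi)]
    if len(P)>5:
        r=cv2.minAreaRect(P[:,:2].astype(np.float32)*1000);print(lo,len(P),np.median(P[:,2]),r,cv2.boxPoints(r).round(1).tolist())
im,d=env.capture('top')
E
```

```text
6.4 [0.51981733 0.12235688 0.0396735 ] [3.35024145e-04 9.69687454e-01 2.44348032e-01 4.11838682e-04] 0.021684346751954423 [ 1.35888025 -2.2775847   4.12079768] [ 7.88137090e-02  4.10816643e-01 -3.83614408e-01  7.75441138e-01
 -5.22855889e-04  2.72671148e+00]
0.006 1720 0.009590199406681222 ((522.2119750976562, 124.02772521972656), (27.591081619262695, 40.32793426513672), 14.720751762390137) [[503.70001220703125, 140.0], [514.0, 101.0], [540.7000122070312, 108.0], [530.4000244140625, 147.0]]
0.062 1283 0.06377734753722791 ((519.602783203125, 123.21014404296875), (23.02379608154297, 48.85107421875), 27.548297882080078) [[498.1000061035156, 139.5], [520.7000122070312, 96.19999694824219], [541.0999755859375, 106.9000015258789], [518.5, 150.1999969482422]]
```

View pics/w2.png

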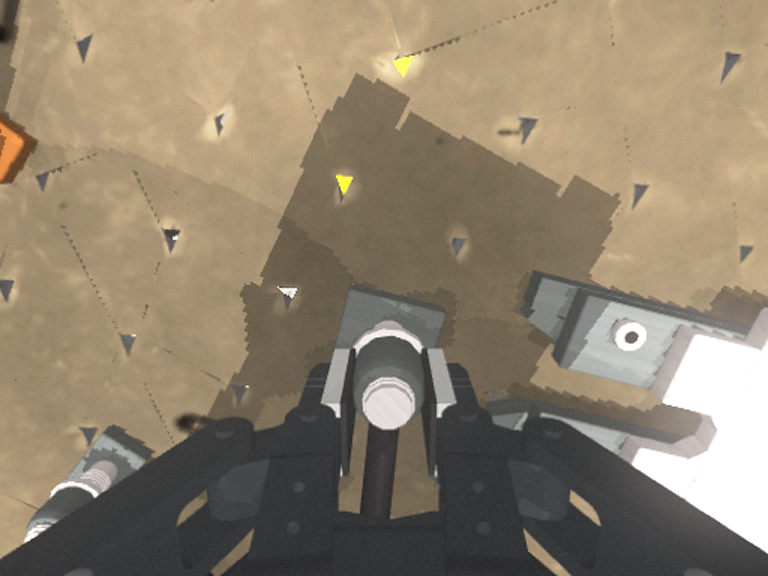

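```bash
python3 - <<'E'
from h import *
W=np.load('w2.npz')['W'];z=W[...,2]
th=np.radians(-76.65);u=np.array([np.cos(th),np.sin(th)]);v=np.array([-u[1],u[0]])
S=W[...,:2]@u;V=W[...,:2]@v
# fixture
a=np.array([.5697,-.0874])
near=np.hypot(W[...,0]-.54,W[...,1]-.03)<.09
for nm,zz in(('lug',.032),('rail',.022)):
    m=near&(abs(z-zz)<.0025)
    print(nm,m.sum(),'smin',np.percentile(S[m],[0,1]))
    for b in np.arange(S[m].min(),S[m].min()+.05,.006):
        k=np.sort(V[m&(S>=b)&(S<b+.006)])
        if len(k)>5:g=np.diff(k);i=g.argmax();print(round(b,4),k[0].round(4),k[-1].round(4),'gap',k[i].round(4),k[i+1].round(4))
# head: per-s-bin v edges, per-v-bin s edges
m=(np.hypot(W[...,0]-.522,W[...,1]-.124)<.03)&(z>.007)&(z<.012)
for lab,A,Bv in(('byS',S,V),('byV',V,S)):
    rows=[]
    for b in np.arange(A[m].min()+.001,A[m].max(),.002):
        k=m&(A>=b)&(A<b+.002)
        if k.sum()>5: rows.append((b+.001,Bv[k].min(),Bv[k].max(),k.sum()))
    print(lab);print(np.round(np.array(rows),4).tolist())
im=np.load('w2.npz')['im']
m=(z>.0625)&(z<.0665)&(np.hypot(W[...,0]-.521,W[...,1]-.123)<.010);print('stud',np.median(W[m],0),(W[m].min(0)+W[m].max(0))/2, S[m].min(),S[m].max(),V[m].min(),V[m].max())
E
```

```text
lug 7499 smin [0.00681196 0.10027415]
rail 4261 smin [0.06388407 0.06461905]
0.0639 0.5208 0.5741 gap 0.5247 0.5444
0.0699 0.5225 0.5742 gap 0.5249 0.5443
0.0759 0.5204 0.5743 gap 0.5249 0.5444
0.0819 0.5183 0.5742 gap 0.5243 0.5446
0.0879 0.5161 0.5743 gap 0.5245 0.5441
0.0939 0.5139 0.5743 gap 0.5245 0.5438
0.0999 0.5138 0.5743 gap 0.5248 0.5443
0.1059 0.5235 0.5744 gap 0.5247 0.5719
0.1119 0.5236 0.5746 gap 0.5251 0.572
byS
[[-0.018, 0.5249, 0.5499, 140.0], [-0.016, 0.5252, 0.55, 132.0], [-0.014, 0.5258, 0.5501, 129.0], [-0.012, 0.5279, 0.5502, 119.0], [-0.01, 0.5327, 0.5501, 92.0], [-0.008, 0.5346, 0.55, 83.0], [-0.006, 0.5367, 0.5504, 72.0], [-0.004, 0.5402, 0.5499, 61.0], [-0.002, 0.5408, 0.5502, 54.0], [-0.0, 0.5415, 0.55, 49.0], [0.002, 0.5409, 0.55, 55.0], [0.004, 0.5406, 0.5501, 56.0], [0.006, 0.5392, 0.5502, 61.0], [0.008, 0.5389, 0.5502, 61.0], [0.01, 0.538, 0.5499, 66.0], [0.012, 0.5366, 0.5501, 71.0], [0.014, 0.5344, 0.55, 80.0], [0.016, 0.5339, 0.55, 93.0], [0.018, 0.5345, 0.55, 82.0], [0.02, 0.5347, 0.5496, 27.0]]
byV
[[0.5245, -0.0196, -0.016, 11.0], [0.5265, -0.0199, -0.0131, 34.0], [0.5285, -0.0199, -0.0119, 34.0], [0.5305, -0.02, -0.0111, 52.0], [0.5325, -0.0197, -0.0103, 46.0], [0.5345, -0.02, 0.0192, 74.0], [0.5365, -0.02, 0.0196, 105.0], [0.5385, -0.02, 0.02, 137.0], [0.5405, -0.0198, 0.0197, 180.0], [0.5425, -0.02, 0.0199, 215.0], [0.5445, -0.02, 0.0197, 210.0], [0.5465, -0.02, 0.0197, 210.0], [0.5485, -0.0199, 0.0195, 232.0], [0.5505, -0.0189, 0.0193, 112.0]]
stud [0.52091593 0.12378353 0.06363109] [0.5210408  0.12367321 0.06382941] -0.006996553013799309 0.006868317427887045 0.5280235705498465 0.5424566761182414
```

Call:
{"method": "arm_command", "body": {
  "series": [
    [-0.07,0,0.05,0,0,0,0.9],
    [0.16,-1,0.05,0,0,0,0.9],
    [0.4,-2,0.05,0,0,0,0.9],
    [0.6,-2.8,0.05,0,0,0,0.9],
    [0.73,-3.4,0.05,0,0,0,0.9],
    [0.87,-4,0.05,0,0,0,0.9],
    [1.02,-4.6,0.05,0,0,0,0.9],
    [1.16,-5.2,0.05,0,0,0,0.9],
    [1.3,-5.8,0.05,0,0,0,0.9],
    [1.44,-6.4,0.05,0,0,0,0.9],
    [1.59,-7,0.05,0,0,0,0.9],
    [1.66,-7.3,0.05,0,0,0,0.9],
    [1.66,-7.3,0.05,0,0,0,0.9]
  ]
}}

```text
clock: 7.8
ee_pos: [0.5362, 0.0494, 0.0397]
tool_rot: [0.0, 0.97, 0.244, -0.0]
force: [-0.1, -0.9, 0.9]
grip_width: 0.0217
gripper_force: 59.4
```

Call:
{"method": "arm_command", "body": {
  "series": [
    [0.14,-0.6,0,0,0,0,0.9],
    [0.28,-1.2,0,0,0,0,0.9],
    [0.43,-1.8,0,0,0,0,0.9],
    [0.57,-2.4,0,0,0,0,0.9],
    [0.71,-3,0,0,0,0,0.9],
    [0.83,-3.5,0,0,0,0,0.9],
    [0.9,-3.8,0,0,0,0,0.9],
    [0.95,-4,0,0,0,0,0.9],
    [0.98,-4.1,0,0,0,0,0.9],
    [0.99,-4.16,0,0,0,0,0.9],
    [0.99,-4.16,0,0,0,0,0.9]
  ]
}}

```text
clock: 8.9
ee_pos: [0.5459, 0.0084, 0.0398]
tool_rot: [0.0, 0.97, 0.244, -0.0]
force: [-0.4, 0.6, 2.0]
grip_width: 0.0221
gripper_force: 59.6
```

```bash
python3 - <<'E'
from h import *
s=env.state();c=cam('wrist');im,d=env.capture('wrist');W=cloud('wrist',d,c);save('w3.png',im,1.5)
print(s['clock'],s['ee_pos'],s['force'],s['wrist_torque'])
th=np.radians(-76.65);u=np.array([np.cos(th),np.sin(th)]);v=np.array([-u[1],u[0]])
S=W[...,:2]@u;V=W[...,:2]@v;z=W[...,2]
p=np.array([.5466,.010]);m=(z>.061)&(z<.0665)&(np.hypot(W[...,0]-p[0],W[...,1]-p[1])<.010)
print('stud S',S[m].min(),S[m].max(),'V',V[m].min(),V[m].max(),np.median(z[m]))
m=(abs(z-.032)<.0025)&(np.hypot(W[...,0]-p[0],W[...,1]-p[1])<.05);print('lug S min',np.percentile(S[m],[0,1,3]))
E
```

```text
8.9 [0.54588042 0.0084128  0.03977019] [-0.39327715  0.62177775  2.04088345] [0.16870417 0.02128371 0.02214966]
stud S 0.10925687685039936 0.12434787522177078 V 0.526673746583642 0.541981956451157 0.06358748796360277
lug S min [0.10042445 0.10129018 0.1029491 ]
```

View pics/w3.png

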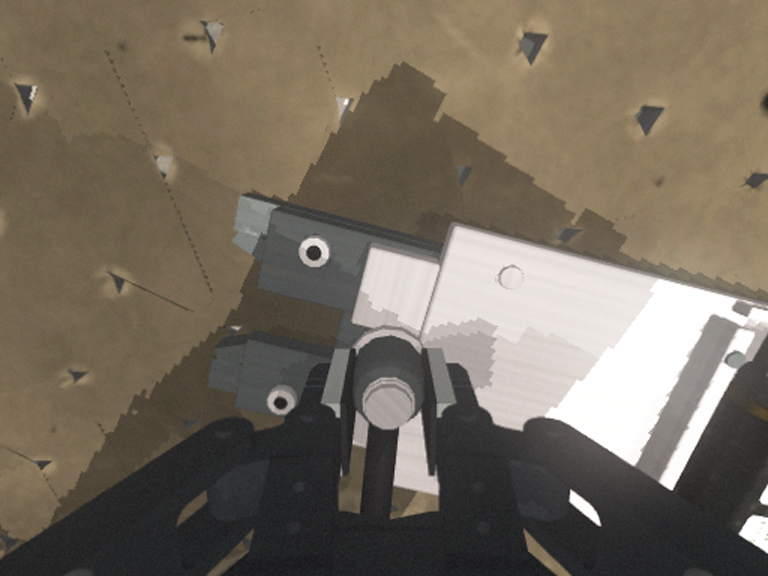

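Call:
{"method": "arm_command", "body": {
  "series": [
    [0.03,-0.12,0,0,0,0,0.9],
    [0.05,-0.2,0,0,0,0,0.9],
    [0.05,-0.2,0,0,0,0,0.9]
  ]
}}

```text
clock: 9.25
ee_pos: [0.546, 0.0074, 0.0398]
tool_rot: [-0.001, 0.97, 0.244, 0.0]
force: [-2.6, 9.1, 6.4]
grip_width: 0.0217
gripper_force: 60.0
```

Call:
{"method": "arm_command", "body": {
  "series": [
    [-0.02,0.1,0,0,0,0,0.9],
    [-0.02,0.1,0,0,0,0,0.3],
    [-0.02,0.1,0,0,0,0,-0.2],
    [-0.02,0.1,0,0,0,0,-0.2],
    [-0.02,0.1,0.2,0,0,0,-0.2],
    [-0.02,0.1,3,0,0,0,-0.2],
    [0,0.1,6,0,0,0,-0.2],
    [0,0,9,0,0,0.14,-0.2],
    [0,0,10,0,0,0.28,0],
    [0,0,10,0,0,0.42,0.5],
    [0,0,10,0,0,0.56,1],
    [0,0,10,0,0,0.7,1],
    [0,0,10,0,0,0.84,1],
    [0,0,10,0,0,0.98,1],
    [0,0,10,0,0,1.12,1],
    [0,0,10,0,0,1.26,1],
    [0,0,10,0,0,1.4,1],
    [0,0,10,0,0,1.54,1],
    [0,0,10,0,0,1.68,1],
    [0,0,10,0,0,1.82,1]
  ]
}}

```text
clock: 11.25
ee_pos: [0.5464, 0.0063, 0.1399]
tool_rot: [0.0, 0.4, 0.916, -0.0]
force: [-0.1, 0.9, 0.2]
grip_width: 0.0001
gripper_force: 0.0
```

```bash
python3 - <<'E'
from h import *
s=env.state();c=cam('wrist');im,d=env.capture('wrist');W=cloud('wrist',d,c);save('w4.png',im,1.5)
print(s['clock'],s['ee_pos'],s['tool_rot'],s['q'],s['force'])
th=np.radians(-76.65);u=np.array([np.cos(th),np.sin(th)]);v=np.array([-u[1],u[0]])
S=W[...,:2]@u;V=W[...,:2]@v;z=W[...,2]
p=np.array([.547,.009]);m=(z>.061)&(z<.0665)&(np.hypot(W[...,0]-p[0],W[...,1]-p[1])<.012)
print('stud S',S[m].min(),S[m].max(),'V',V[m].min(),V[m].max(),np.median(W[m],0))
m=(abs(z-.032)<.0025)&(np.hypot(W[...,0]-p[0],W[...,1]-p[1])<.05);print('lug S min',np.percentile(S[m],[0,1,3]))
m=(z>.062)&(z<.08)&(np.hypot(W[...,0]-p[0],W[...,1]-p[1])<.095)&(np.hypot(W[...,0]-p[0],W[...,1]-p[1])>.068);print('ball',m.sum(),np.nanmean(W[m],0))
E
```

```text
11.25 [0.54637716 0.00628352 0.13991146] [ 5.31638335e-05  4.00044383e-01  9.16495764e-01 -5.30240050e-05] [-1.37588964e-01  3.42809954e-01 -1.85455233e-01  1.04245747e+00
 -1.30860883e-04  6.85541578e-01] [-0.05980472  0.85377779  0.15583737]
stud S 0.10900658647676001 0.12439545934969055 V 0.526104240187678 0.5413232881137323 [0.54602005 0.00981642 0.06358936]
lug S min [0.100546   0.10100181 0.10208239]
ball 536 [ 0.47536812 -0.01787707  0.07027368]
```

View pics/w4.png

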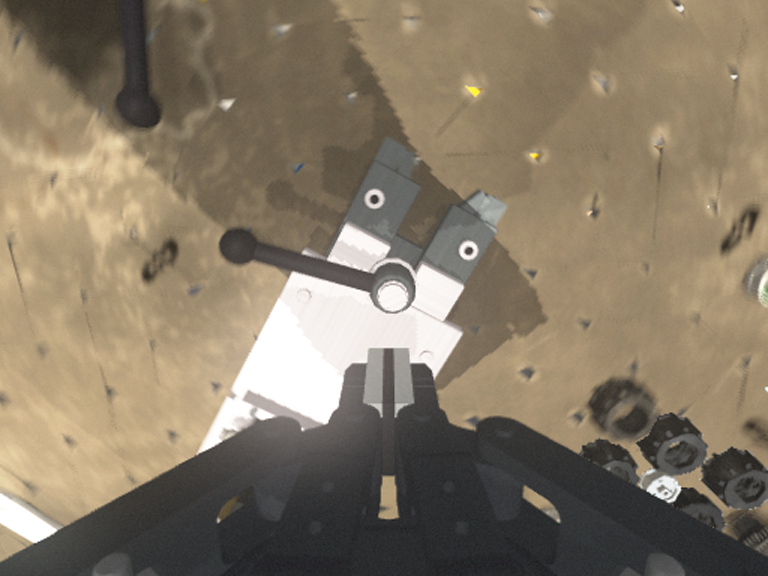

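Call:
{"method": "arm_command", "body": {
  "series": [
    [-1,-1,0,0,0,0.14,1],
    [-2,-2,0,0,0,0.28,1],
    [-3,-3,0,0,0,0.42,1],
    [-4,-4,0,0,0,0.56,1],
    [-4,-4.5,0,0,0,0.7,1],
    [-4,-4.5,0,0,0,0.84,1],
    [-4,-4.5,0,0,0,0.98,1],
    [-4,-4.5,-2,0,0,1.12,1],
    [-4,-4.5,-4,0,0,1.19,1],
    [-4,-4.5,-6,0,0,1.19,1],
    [-4,-4.5,-8,0,0,1.19,1],
    [-4,-4.5,-9.4,0,0,1.19,1],
    [-4,-4.5,-9.4,0,0,1.19,1],
    [-4,-4.5,-9.4,0,0,1.19,1]
  ]
}}

```text
clock: 12.7
ee_pos: [0.5065, -0.0387, 0.0462]
tool_rot: [-0.0, -0.179, 0.984, -0.0]
force: [-0.6, -0.1, 0.6]
grip_width: -0.0
gripper_force: 0.0
```

```bash
python3 - <<'E'
from h import *
s=env.state();print(s['ee_pos'],s['tool_rot'],s['q'],s['force'])
p0=s['ee_pos'];C=np.array([.5465,.0094])
for i in range(14):
    f=-159-7.5*i;fr=np.radians(f);P=C+.055*np.array([np.cos(fr),np.sin(fr)])+.0195*np.array([-np.sin(fr),np.cos(fr)])
    print(i,f,((P-p0[:2])*100).round(2),round(-i*np.radians(7.5),3))
E
```

```text
[ 0.50648807 -0.03869516  0.04617421] [-3.34337975e-05 -1.78835458e-01  9.83878995e-01 -1.81673062e-05] [-2.36759079e-01  3.67076894e-01 -4.38046560e-01  7.65719321e-01
 -6.02833525e-05 -5.96364479e-01] [-0.55451169 -0.09200316  0.55918829]
0 -159.0 [-0.43  1.02] 0.0
1 -166.5 [-0.89  1.63] -0.131
2 -174.0 [-1.26  2.3 ] -0.262
3 -181.5 [-1.55  3.  ] -0.393
4 -189.0 [-1.74  3.74] -0.524
5 -196.5 [-1.83  4.5 ] -0.654
6 -204.0 [-1.82  5.27] -0.785
7 -211.5 [-1.71  6.02] -0.916
8 -219.0 [-1.5   6.76] -1.047
9 -226.5 [-1.2   7.46] -1.178
10 -234.0 [-0.81  8.11] -1.309
11 -241.5 [-0.34  8.71] -1.44
12 -249.0 [0.21 9.25] -1.571
13 -256.5 [0.82 9.7 ] -1.702
```

Call:
{"method": "arm_command", "body": {
  "series": [
    [-0.2,0.5,0,0,0,0,1],
    [-0.43,1.02,0,0,0,0,1],
    [-0.89,1.63,0,0,0,-0.13,1],
    [-1.26,2.3,0,0,0,-0.26,1],
    [-1.55,3,0,0,0,-0.39,1],
    [-1.74,3.74,0,0,0,-0.52,1],
    [-1.83,4.5,0,0,0,-0.65,1],
    [-1.82,5.27,0,0,0,-0.78,1],
    [-1.71,6.02,0,0,0,-0.91,1],
    [-1.5,6.76,0,0,0,-1.04,1],
    [-1.2,7.46,0,0,0,-1.17,1],
    [-0.81,8.11,0,0,0,-1.3,1],
    [-0.34,8.71,0,0,0,-1.44,1],
    [-0.34,8.71,0,0,0,-1.44,1]
  ]
}}

```text
clock: 14.1
ee_pos: [0.5032, 0.0493, 0.0462]
tool_rot: [0.0, 0.514, 0.858, 0.0]
force: [-0.4, 0.4, 0.3]
grip_width: 0.0001
gripper_force: 0.1
```

```bash
python3 - <<'E'
from h import *
s=env.state();print(s['clock'],s['ee_pos'],s['tool_rot'],s['q'],s['force'],s['wrist_torque'])
c=cam('wrist');im,d=env.capture('wrist');W=cloud('wrist',d,c);save('w5.png',im,1.5)
p0=s['ee_pos'];C=np.array([.5465,.0094])
for i in range(10):
    f=-241.5-4*i;fr=np.radians(f);P=C+.055*np.array([np.cos(fr),np.sin(fr)])+.0195*np.array([-np.sin(fr),np.cos(fr)])
    print(i,f,((P-p0[:2])*100).round(2),round(-i*np.radians(4),3))
E
```

```text
14.1 [0.50318427 0.04932256 0.04620542] [2.42290687e-04 5.14348626e-01 8.57581128e-01 2.02380969e-04] [-6.36709883e-02  3.63241487e-01 -4.44498784e-01  7.62439790e-01
  1.37362487e-04  1.01682497e+00] [-0.36866243  0.39331564  0.32601564] [0.02124569 0.04421474 0.02846739]
0 -241.5 [-0.01 -0.09] 0.0
1 -245.5 [0.28 0.2 ] -0.07
2 -249.5 [0.58 0.48] -0.14
3 -253.5 [0.9  0.73] -0.209
4 -257.5 [1.24 0.96] -0.279
5 -261.5 [1.59 1.16] -0.349
6 -265.5 [1.96 1.34] -0.419
7 -269.5 [2.33 1.49] -0.489
8 -273.5 [2.72 1.62] -0.559
9 -277.5 [3.12 1.72] -0.628
```

View pics/w5.png

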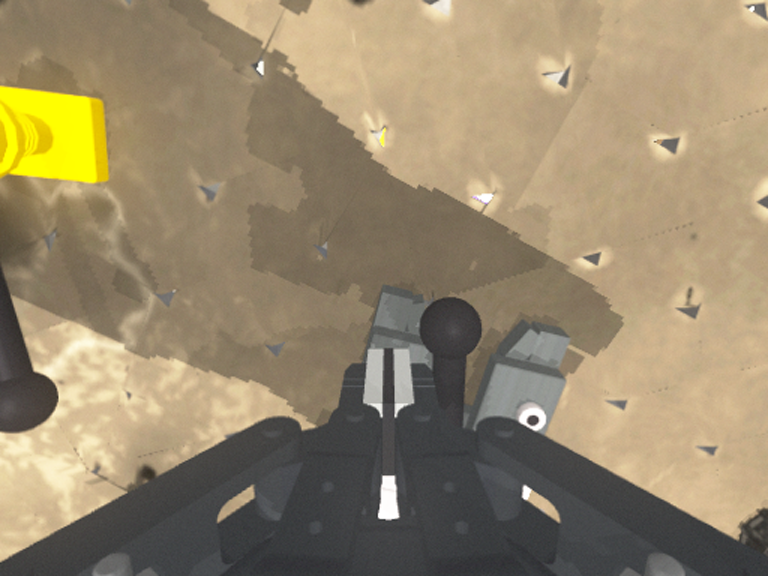

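Call:
{"method": "arm_command", "body": {
  "series": [
    [0.28,0.2,0,0,0,-0.07,1],
    [0.58,0.48,0,0,0,-0.14,1],
    [0.9,0.73,0,0,0,-0.21,1],
    [0.9,0.73,0,0,0,-0.21,1],
    [0.9,0.73,0,0,0,-0.21,1]
  ]
}}

```text
clock: 14.65
ee_pos: [0.5118, 0.0556, 0.0459]
tool_rot: [0.0, 0.599, 0.801, -0.0]
force: [-0.1, -0.2, -0.3]
grip_width: -0.0003
gripper_force: 0.2
```

Call:
{"method": "arm_command", "body": {
  "series": [
    [0.34,0.23,0,0,0,-0.07,1],
    [0.69,0.43,0,0,0,-0.14,1],
    [0.69,0.43,0,0,0,-0.14,1],
    [0.69,0.43,0,0,0,-0.14,1]
  ]
}}

```text
clock: 15.05
ee_pos: [0.5188, 0.0599, 0.0458]
tool_rot: [0.0, 0.654, 0.757, 0.0]
force: [-0.1, 0.2, -0.1]
grip_width: -0.0
gripper_force: 0.0
```

Call:
{"method": "arm_command", "body": {
  "series": [
    [0.37,0.18,0,0,0,-0.07,1],
    [0.74,0.33,0,0,0,-0.14,1],
    [0.74,0.33,0,0,0,-0.14,1],
    [0.74,0.33,0,0,0,-0.14,1]
  ]
}}

```text
clock: 15.45
ee_pos: [0.5262, 0.0633, 0.0458]
tool_rot: [0.0, 0.705, 0.709, 0.0]
force: [-1.4, 1.0, -0.1]
grip_width: 0.0003
gripper_force: 0.4
```

```bash
python3 - <<'E'
from h import *
s=env.state();print(s['clock'],s['ee_pos'],s['force'])
c=cam('wrist');im,d=env.capture('wrist');W=cloud('wrist',d,c);z=W[...,2]
Rr=np.hypot(W[...,0]-.5465,W[...,1]-.0094)
m=(z>.064)&(z<.077)&(Rr>.070)&(Rr<.092)
k,lab,st,cen=cv2.connectedComponentsWithStats(m.astype(np.uint8))
for j in range(1,k):
    if st[j,4]>60:
        P=np.nanmean(W[lab==j],0);print(st[j,4],P,np.degrees(np.arctan2(P[1]-.0094,P[0]-.5465)))
save('w6.png',im,1.2)
E
```

```text
15.45 [0.52615635 0.06326577 0.04577861] [-1.41117056  0.95103695 -0.06774381]
1398 [0.5427332  0.09099158 0.06935959] 92.64327199939726
94 [0.5205784  0.07495502 0.07069683] 111.57470746206783
```

View pics/w6.png

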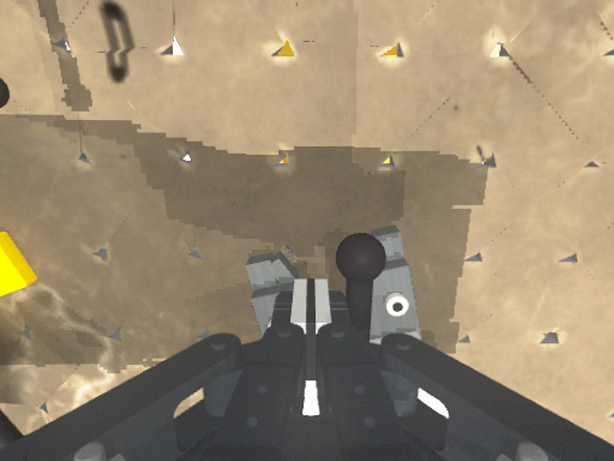

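Call:
{"method": "arm_command", "body": {
  "series": [
    [0.2,0.06,0,0,0,-0.035,1],
    [0.39,0.12,0,0,0,-0.07,1],
    [0.39,0.12,0,0,0,-0.07,1]
  ]
}}

```text
clock: 15.8
ee_pos: [0.5298, 0.0646, 0.0457]
tool_rot: [-0.0, 0.73, 0.683, -0.0]
force: [-3.1, 1.2, 0.7]
grip_width: 0.0004
gripper_force: 1.3
```

Call:
{"method": "arm_command", "body": {
  "series": [
    [0.2,0.05,0,0,0,-0.035,1],
    [0.4,0.1,0,0,0,-0.07,1],
    [0.6,0.14,0,0,0,-0.105,1],
    [0.8,0.16,0,0,0,-0.14,1],
    [0.8,0.16,0,0,0,-0.14,1]
  ]
}}

```text
clock: 16.3
ee_pos: [0.5378, 0.0663, 0.0456]
tool_rot: [-0.0, 0.776, 0.631, -0.0]
force: [-3.6, 2.5, -0.3]
grip_width: -0.0002
gripper_force: 1.8
```

Call:
{"method": "arm_command", "body": {
  "series": [
    [0.2,0.01,0,0,0,-0.035,1],
    [0.41,0.02,0,0,0,-0.07,1],
    [0.62,0.01,0,0,0,-0.105,1],
    [0.83,-0.02,0,0,0,-0.14,1],
    [0.83,-0.02,0,0,0,-0.14,1]
  ]
}}

```text
clock: 16.8
ee_pos: [0.5461, 0.0663, 0.0456]
tool_rot: [-0.001, 0.818, 0.575, -0.0]
force: [-3.2, 5.1, 0.2]
grip_width: 0.0001
gripper_force: 2.1
```

```bash
cat > chk.py <<'E'
from h import *
s=env.state();print(s['clock'],s['ee_pos'],s['force'],s['q'])
c=cam('wrist');im,d=env.capture('wrist');W=cloud('wrist',d,c);z=W[...,2]
Rr=np.hypot(W[...,0]-.5465,W[...,1]-.0094)
m=(z>.062)&(z<.077)&(Rr>.068)&(Rr<.092)
k,lab,st,cen=cv2.connectedComponentsWithStats(m.astype(np.uint8))
for j in range(1,k):
    if st[j,4]>60:
        P=np.nanmean(W[lab==j],0);print(st[j,4],P,np.degrees(np.arctan2(P[1]-.0094,P[0]-.5465)))
E
python3 chk.py
```

```text
16.8 [0.54612372 0.0662916  0.04564255] [-3.21252728  5.09994423  0.21145678] [-2.77748033e-02  4.28390887e-01 -3.32155661e-01  8.10882246e-01
  8.14567814e-04  1.88912591e+00]
1517 [0.57095103 0.08651101 0.06872442] 72.40676787736871
255 [0.54625496 0.07841268 0.06977872] 90.20343434729229
139 [0.53695661 0.07755233 0.07009986] 97.97130782963958
```

Call:
{"method": "arm_command", "body": {
  "series": [
    [0.2,0,0,0,0,-0.035,1],
    [0.4,-0.01,0,0,0,-0.07,1],
    [0.6,-0.03,0,0,0,-0.105,1],
    [0.8,-0.06,0,0,0,-0.14,1],
    [1,-0.09,0,0,0,-0.175,1],
    [1.2,-0.13,0,0,0,-0.21,1],
    [1.2,-0.13,0,0,0,-0.21,1]
  ]
}}

```text
clock: 17.55
ee_pos: [0.5579, 0.0651, 0.0455]
tool_rot: [-0.001, 0.874, 0.486, -0.0]
force: [-4.0, 3.9, -1.0]
grip_width: 0.0002
gripper_force: 2.9
```

```bash
python3 chk.py
```

```text
17.55 [0.55785962 0.06511563 0.04550603] [-4.00577551  3.91360267 -0.99093625] [-2.94122767e-02  4.45418757e-01 -3.01805570e-01  8.24720166e-01
  1.02635172e-03  2.09735905e+00]
1492 [0.58632327 0.07969373 0.06855478] 60.46729384098125
239 [0.56017055 0.077004   0.06972361] 78.5680849043507
121 [0.55097122 0.07800935 0.0698477 ] 86.27134789039562
```

Call:
{"method": "arm_command", "body": {
  "series": [
    [0.2,-0.05,0,0,0,-0.035,1],
    [0.39,-0.1,0,0,0,-0.07,1],
    [0.58,-0.16,0,0,0,-0.105,1],
    [0.77,-0.22,0,0,0,-0.14,1],
    [0.96,-0.3,0,0,0,-0.175,1],
    [1.14,-0.37,0,0,0,-0.21,1],
    [1.5,-0.55,0,0,0,-0.28,1],
    [1.5,-0.55,0,0,0,-0.28,1]
  ]
}}

```text
clock: 18.4
ee_pos: [0.573, 0.0595, 0.0455]
tool_rot: [-0.001, 0.934, 0.359, -0.0]
force: [-2.8, 3.8, -2.0]
grip_width: -0.0002
gripper_force: 2.4
```

```bash
python3 chk.py
```

```text
18.4 [0.57304064 0.05947295 0.04548563] [-2.84916621  3.80486531 -2.04358835] [-3.84484153e-02  4.66298621e-01 -2.63609269e-01  8.41882640e-01
  8.96936568e-04  2.36966649e+00]
1459 [0.60445778 0.06527558 0.06838256] 43.95207844046767
191 [0.57805544 0.07052243 0.06963656] 62.69422433714379
98 [0.56961075 0.07400094 0.07054085] 70.31551398647709
```

Call:
{"method": "arm_command", "body": {
  "series": [
    [0.17,-0.1,0,0,0,-0.035,1],
    [0.35,-0.2,0,0,0,-0.07,1]
  ]
}}

```text
clock: 18.65
ee_pos: [0.5758, 0.058, 0.0454]
tool_rot: [-0.001, 0.945, 0.326, -0.001]
force: [-5.8, 8.7, 0.1]
grip_width: 0.0
gripper_force: 5.2
```

```bash
python3 chk.py
```

```text
18.65 [0.57580734 0.05803777 0.04541571] [-5.80218607  8.6889908   0.12102761] [-4.12469516e-02  4.70716829e-01 -2.55674026e-01  8.46415503e-01
  1.86329503e-03  2.43540869e+00]
1466 [0.6071828  0.06212846 0.06826521] 40.988008755584836
187 [0.58151871 0.06870607 0.06974523] 59.43924205105341
110 [0.57353931 0.07252519 0.06980753] 66.81240549165325
```

Call:
{"method": "arm_command", "body": {
  "series": [
    [0.17,-0.11,0,0,0,-0.035,1],
    [0.33,-0.22,0,0,0,-0.07,1],
    [0.49,-0.34,0,0,0,-0.105,1],
    [0.65,-0.47,0,0,0,-0.14,1]
  ]
}}

```text
clock: 19.1
ee_pos: [0.5822, 0.0535, 0.0454]
tool_rot: [-0.001, 0.966, 0.259, -0.001]
force: [-6.5, 9.0, 0.1]
grip_width: -0.0001
gripper_force: 5.6
```

```bash
python3 chk.py
```

```text
19.1 [0.5821679  0.05345605 0.04537142] [-6.51649636  9.04626039  0.10684556] [-4.87946237e-02  4.79510078e-01 -2.39499156e-01  8.54098495e-01
  2.05889331e-03  2.56785193e+00]
1451 [0.61380963 0.05315792 0.06820225] 33.02785438071911
173 [0.58918213 0.06336066 0.06999556] 51.656493483341286
95 [0.58175157 0.06829161 0.07024189] 59.09593898452604
```

Call:
{"method": "arm_command", "body": {
  "series": [
    [0.15,-0.13,0,0,0,-0.035,1],
    [0.3,-0.27,0,0,0,-0.07,1],
    [0.44,-0.41,0,0,0,-0.105,1],
    [0.58,-0.56,0,0,0,-0.14,1]
  ]
}}

```text
clock: 19.55
ee_pos: [0.5879, 0.048, 0.0453]
tool_rot: [-0.001, 0.982, 0.191, -0.001]
force: [-8.1, 10.0, -0.5]
grip_width: 0.0001
gripper_force: 6.0
```

```bash
python3 chk.py
```

```text
19.55 [0.58787173 0.04803732 0.04531893] [-8.1250329  10.02955606 -0.49075233] [-5.77370090e-02  4.87291838e-01 -2.25151139e-01  8.60890316e-01
  2.38311832e-03  2.69880196e+00]
1437 [0.61906619 0.04322088 0.06809789] 24.988785181055242
145 [0.59601241 0.05708087 0.07021662] 43.9204308362825
73 [0.58938793 0.06287744 0.07010277] 51.27102502069952
```

Call:
{"method": "arm_command", "body": {
  "series": [
    [-0.4,0.9,0,0,0,0,1],
    [-0.8,1.8,0,0,0,0,1],
    [-0.8,1.8,2,0,0,0,1],
    [-0.8,1.8,5,0,0,0,1],
    [-1.5,2,8,0,0,0,1],
    [-3,3,12,0,0,0,1],
    [-5,4,16,0,0,0,1],
    [-5,4,18,0,0,0,1],
    [-5,4,18,0,0,0,1]
  ]
}}

```text
clock: 20.5
ee_pos: [0.5401, 0.0876, 0.229]
tool_rot: [0.001, 0.982, 0.191, 0.003]
force: [-0.3, -0.8, -0.4]
grip_width: -0.0002
gripper_force: 0.0
```

```bash
python3 chk.py; python3 - <<'E'
from h import *
c=cam('wrist');im,d=env.capture('wrist');W=cloud('wrist',d,c);save('w7.png',im,1.5)
th=np.radians(-76.65);u=np.array([np.cos(th),np.sin(th)]);v=np.array([-u[1],u[0]])
S=W[...,:2]@u;V=W[...,:2]@v;z=W[...,2]
p=np.array([.547,.009]);m=(z>.061)&(z<.0685)&(np.hypot(W[...,0]-p[0],W[...,1]-p[1])<.012)
print('stud S',S[m].min(),S[m].max(),'V',V[m].min(),V[m].max(),np.median(W[m],0))
E
```

```text
20.5 [0.54012672 0.0876054  0.22903334] [-0.33568879 -0.75262126 -0.43303039] [ 1.20230358e-02  2.97779594e-01 -4.56801976e-03  1.26255262e+00
 -3.31822578e-04  2.76865754e+00]
304 [0.61712264 0.04323905 0.06830224] 25.60155111700716
stud S 0.1068460258161469 0.12235261170948063 V 0.5270862088876306 0.5423479933439419 [0.54712392 0.01285381 0.06525984]
```

View pics/w7.png

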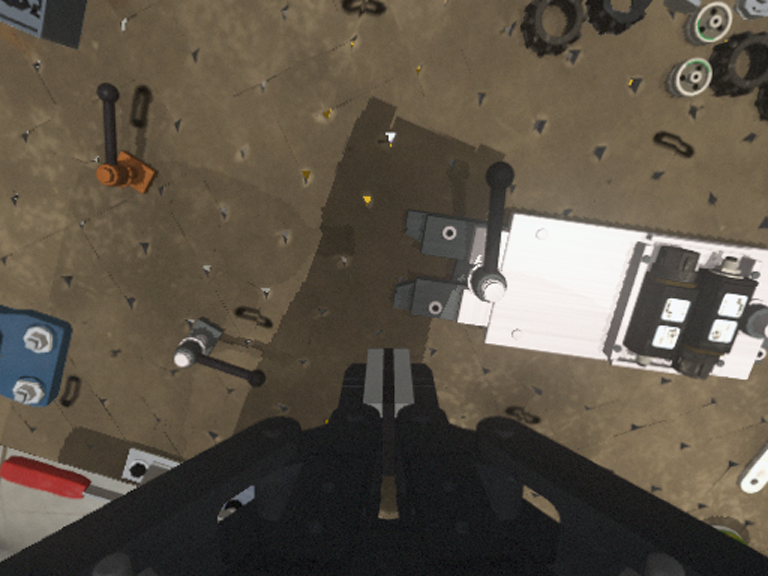

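```bash
python3 - <<'E'
from h import *
c=cam('wrist');im,d=env.capture('wrist');W=cloud('wrist',d,c)
th=np.radians(-76.65);u=np.array([np.cos(th),np.sin(th)]);v=np.array([-u[1],u[0]])
S=W[...,:2]@u;V=W[...,:2]@v;z=W[...,2]
m=(abs(z-.032)<.0025)&(np.hypot(W[...,0]-.547,W[...,1]-.009)<.05)
for a,b in((.500,.512),(.548,.557),(.558,.570)):
    k=m&(V>a)&(V<b);print('lug front',k.sum(),np.percentile(S[k],[0,1,3]) if k.sum() else '')
m=(abs(z-.022)<.0025)&(S>.05)&(S<.1)&(abs(V-.534)<.045);print('lip start',np.percentile(S[m],[0,1,3]),'V',V[m].min(),V[m].max())
g=np.sort(V[m]);i=np.diff(g).argmax();print('slot mid',(g[i]+g[i+1])/2)
D=np.hypot(W[...,0]-.547,W[...,1]-.0125)
for lo,hi in((.064,.068),(.057,.0605),(.033,.0375)):
    m=(z>lo)&(z<hi)&(D<.02);print(lo,m.sum(),'S',S[m].min(),S[m].max(),'V',V[m].min(),V[m].max())
E
```

```text
lug front 492 [0.10041402 0.10113064 0.10208392]
lug front 379 [0.10049121 0.10070773 0.10194684]
lug front 451 [0.10046507 0.10078869 0.10144349]
lip start [0.0644859  0.06480363 0.06542791] V 0.4939627298582153 0.5742525503391773
slot mid 0.5342540747018052
0.064 144 S 0.10683082254408488 0.12121354213300257 V 0.5276625459428995 0.5412213615916052
0.057 21 S 0.10689834074618922 0.11911410460743407 V 0.5249385342923201 0.543308155300379
0.033 84 S 0.10113686834567592 0.13300336811496477 V 0.5158109337901775 0.551045310974901
```

Call:
{"method": "arm_command", "body": {
  "series": [
    [2,-2.5,-2,0,0,0,1],
    [4,-5,-4,0,0,0,1],
    [6,-7,-6,0,0,0,1],
    [7,-8,-8,0,0,0,1],
    [7,-8,-12,0,0,0,1],
    [7,-8,-15,0,0,0,1],
    [7,-8,-18.2,0,0,0,1],
    [7,-8,-18.2,0,0,0,1],
    [7,-8,-18.2,0,0,0,1]
  ]
}}

```text
clock: 21.55
ee_pos: [0.6088, 0.0069, 0.0435]
tool_rot: [-0.0, 0.982, 0.19, -0.001]
force: [0.3, 0.0, 1.7]
grip_width: 0.0001
gripper_force: 0.0
```

```bash
cat > arc.py <<'E'
from h import *
import sys
cx,cy,f0,f1,n,r,d=map(float,sys.argv[1:8])  # d signed along n
s=env.state();print(s['clock'],s['ee_pos'],s['force'],s['q'][5]);p0=s['ee_pos'][:2]
ty=R.from_quat(np.r_[s['tool_rot'][1:],s['tool_rot'][0]]).as_matrix()[:2,1]
y0=np.degrees(np.arctan2(ty[1],ty[0]))
for f in np.linspace(f0,f1,int(n)):
    fr=np.radians(f);P=np.array([cx,cy])+r*np.array([np.cos(fr),np.sin(fr)])+d*np.array([-np.sin(fr),np.cos(fr)])
    dy=(f+90-y0+90)%180-90 if f==f0 else dy0+(f-f0)
    if f==f0: dy0=dy
    print([*((P-p0)*100).round(2).tolist(),0,0,0,round(float(np.radians(dy)),3),1])
E
python3 arc.py .5463 .0122 25.5 115.5 13 .055 -.0176
```

```text
21.55 [0.60881976 0.00690335 0.0435303 ] [0.33276743 0.03641506 1.714955  ] 2.6362583511749746
[-0.53, 1.31, 0, 0, 0, 0.062, 1]
[-0.68, 2.05, 0, 0, 0, 0.193, 1]
[-0.93, 2.76, 0, 0, 0, 0.324, 1]
[-1.26, 3.44, 0, 0, 0, 0.455, 1]
[-1.69, 4.07, 0, 0, 0, 0.586, 1]
[-2.19, 4.63, 0, 0, 0, 0.717, 1]
[-2.76, 5.13, 0, 0, 0, 0.848, 1]
[-3.39, 5.54, 0, 0, 0, 0.978, 1]
[-4.07, 5.87, 0, 0, 0, 1.109, 1]
[-4.78, 6.11, 0, 0, 0, 1.24, 1]
[-5.52, 6.26, 0, 0, 0, 1.371, 1]
[-6.28, 6.3, 0, 0, 0, 1.502, 1]
[-7.03, 6.25, 0, 0, 0, 1.633, 1]
```

Call:
{"method": "arm_command", "body": {
  "series": [
    [-0.25,0.6,0.1,0,0,0.03,1],
    [-0.53,1.31,0.1,0,0,0.062,1],
    [-0.6,1.68,0.1,0,0,0.13,1],
    [-0.68,2.05,0.1,0,0,0.193,1],
    [-0.93,2.76,0.1,0,0,0.324,1],
    [-1.26,3.44,0.1,0,0,0.455,1],
    [-1.69,4.07,0.1,0,0,0.586,1],
    [-2.19,4.63,0.1,0,0,0.717,1],
    [-2.76,5.13,0.1,0,0,0.848,1],
    [-3.39,5.54,0.1,0,0,0.978,1],
    [-4.07,5.87,0.1,0,0,1.109,1],
    [-4.78,6.11,0.1,0,0,1.24,1],
    [-5.52,6.26,0.1,0,0,1.371,1],
    [-6.28,6.3,0.1,0,0,1.502,1],
    [-6.9,6.27,0.1,0,0,1.61,1]
  ]
}}

```text
clock: 23.05
ee_pos: [0.5404, 0.0704, 0.046]
tool_rot: [0.001, 0.54, 0.842, 0.001]
force: [2.0, 0.4, 0.8]
grip_width: -0.0003
gripper_force: 0.5
```

Call:
{"method": "arm_command", "body": {
  "series": [
    [0.8,0.2,0,0,0,0,1],
    [1.5,0.5,0,0,0,0,1],
    [1.5,1,2,0,0,0,1],
    [1.5,2,5,0,0,0,1],
    [1,3,8,0,0,0,1],
    [0,4.5,11,0,0,0,1],
    [0,6,13,0,0,0,1],
    [0,6,13,0,0,0,1]
  ]
}}

```text
clock: 23.85
ee_pos: [0.5422, 0.1314, 0.1778]
tool_rot: [0.002, 0.544, 0.839, 0.002]
force: [0.9, -0.3, -0.4]
grip_width: 0.0
gripper_force: 0.0
```

```bash
cat > stud.py <<'E'
from h import *
s=env.state();c=cam('wrist');im,d=env.capture('wrist');W=cloud('wrist',d,c);save('cur.png',im)
print(s['clock'],s['ee_pos'],s['force'],s['q'][5])
th=np.radians(-76.65);u=np.array([np.cos(th),np.sin(th)]);v=np.array([-u[1],u[0]])
S=W[...,:2]@u;V=W[...,:2]@v;z=W[...,2]
m=(abs(z-.032)<.0025)&(S>.09)&(S<.13)
for a,b in((.500,.512),(.548,.557),(.558,.570)):
    k=m&(V>a)&(V<b);print('lug front',k.sum(),np.percentile(S[k],[0,1,3]) if k.sum()>9 else '')
D=np.hypot(S-.115,V-.5345)
for lo,hi in((.0615,.068),(.033,.0385)):
    m=(z>lo)&(z<hi)&(D<(.011 if lo>.05 else .016))
    if m.sum(): print(lo,m.sum(),'S',S[m].min(),S[m].max(),'V',V[m].min(),V[m].max(),'z',np.median(z[m]))
C=np.array([.5465,.0110]);Rr=np.hypot(W[...,0]-C[0],W[...,1]-C[1])
m=(z>.062)&(z<.08)&(Rr>.066)&(Rr<.092);k,lab,st,_=cv2.connectedComponentsWithStats(m.astype(np.uint8))
for j in range(1,k):
    if st[j,4]>60:P=np.nanmean(W[lab==j],0);print('ball?',st[j,4],P,np.degrees(np.arctan2(*(P[:2]-C)[::-1])))
E
python3 stud.py
```

```text
23.85 [0.54218968 0.13144914 0.17776149] [ 0.94363329 -0.25010368 -0.38528128] 1.2410030092856306
lug front 181 [0.09999969 0.10010495 0.10049403]
lug front 0 
lug front 0 
0.033 58 S 0.10048813683977009 0.11907282952878939 V 0.5203317788028716 0.54184885717073 z 0.03550245394957371
ball? 364 [0.51482401 0.08401588 0.06878571] 113.45232318233067
```

Call:
{"method": "arm_command", "body": {
  "series": [
    [0,-3,0,0,0,0,0.5],
    [0.2,-6,0,0,0,0,-0.2],
    [0.3,-9,0,0,0,0,-0.2],
    [0.4,-11.5,-2,0,0,0,-0.2],
    [0.4,-11.9,-5,0,0,0,-0.2],
    [0.4,-11.9,-9,0,0,0,-0.2],
    [0.4,-11.9,-12,0,0,0,-0.2],
    [0.4,-11.9,-13.8,0,0,0,-0.2],
    [0.4,-11.9,-13.8,0,0,0,-0.2],
    [0.4,-11.9,-13.8,0,0,0,0.3],
    [0.4,-11.9,-13.8,0,0,0,0.6],
    [0.4,-11.9,-13.8,0,0,0,0.9],
    [0.4,-11.9,-13.8,0,0,0,0.9],
    [0.4,-11.9,-13.8,0,0,0,0.9]
  ]
}}

```text
clock: 25.3
ee_pos: [0.5454, 0.0104, 0.0379]
tool_rot: [0.001, 0.543, 0.84, 0.001]
force: [2.4, 0.1, 6.8]
grip_width: 0.0215
gripper_force: 59.4
```

```bash
python3 stud.py
```

```text
25.3 [0.54541319 0.01043735 0.03790969] [2.39673847 0.12713045 6.75763594] 1.0186044927343125
lug front 991 [0.10023672 0.10052286 0.10094078]
lug front 262 [0.09996841 0.1001607  0.10029102]
lug front 722 [0.09998349 0.10018494 0.10044138]
0.0615 976 S 0.10623384823001779 0.12156208617954209 V 0.5248215511049915 0.5444611601695768 z 0.0649780451720557
0.033 204 S 0.10112355942937631 0.11266513393152773 V 0.5199345327402981 0.5429239404136955 z 0.03561889534225336
ball? 2475 [0.51451052 0.08166533 0.06921891] 114.35578279393363
```

Call:
{"method": "arm_command", "body": {
  "series": [
    [0.02,-0.1,0.05,0,0,0,0.9],
    [0.05,-0.2,0.05,0,0,0,0.9],
    [0.07,-0.3,0.05,0,0,0,0.9],
    [0.07,-0.3,0.05,0,0,0,0.9]
  ]
}}

```text
clock: 25.75
ee_pos: [0.5456, 0.0083, 0.038]
tool_rot: [0.0, 0.543, 0.84, 0.001]
force: [1.7, 7.7, 7.0]
grip_width: 0.0218
gripper_force: 59.7
```

```bash
python3 stud.py
```

```text
25.75 [0.54555237 0.00825491 0.03797519] [1.71224053 7.66201488 6.98782518] 1.0131487264732812
lug front 1039 [0.10020806 0.10056141 0.10093078]
lug front 339 [0.10001301 0.10031125 0.10044569]
lug front 819 [0.09996077 0.10032191 0.10050166]
0.0615 990 S 0.1064353928815375 0.12382549581258542 V 0.5244446449935727 0.5440395105455997 z 0.0649554589764848
0.033 203 S 0.10298700989722034 0.11510884566611247 V 0.5195253881185811 0.5459710782795388 z 0.03572357697029023
ball? 2342 [0.51445747 0.08009758 0.06998079] 114.87851097412751
```

Call:
{"method": "arm_command", "body": {
  "series": [
    [0.02,-0.08,0,0,0,0,0.95],
    [0.03,-0.12,0,0,0,0,0.95],
    [0.03,-0.12,0,0,0,-0.13,0.95],
    [0.03,-0.12,0,0,0,-0.26,0.95],
    [0.03,-0.12,0,0,0,-0.39,0.95],
    [0.03,-0.12,0,0,0,-0.52,0.95],
    [0.03,-0.12,0,0,0,-0.65,0.95],
    [0.03,-0.12,0,0,0,-0.78,0.95],
    [0.03,-0.12,0,0,0,-0.91,0.95],
    [0.03,-0.12,0,0,0,-0.98,0.95]
  ],
  "squeeze": 115
}}

```text
clock: 26.8
ee_pos: [0.5461, 0.0078, 0.0379]
tool_rot: [-0.001, 0.875, 0.483, 0.002]
force: [3.3, 12.5, 5.9]
grip_width: 0.0203
gripper_force: 112.6
```

```bash
python3 -c "
from station import env
s=env.state();print(s['wrist_torque'],s['gripper_force'],s['q'])"; python3 stud.py
```

```text
[ 2.50459056 -0.70949604  0.447767  ] 112.6206665294012 [-0.13673804  0.42927558 -0.35623601  0.78369673  0.00338906  1.99557814]
26.8 [0.54610418 0.00779964 0.03794044] [ 3.2824918  12.5268207   5.85136965] 1.9955781414095761
lug front 176 [0.10035486 0.10045675 0.10056963]
lug front 726 [0.10241905 0.10410005 0.10536292]
lug front 1331 [0.10013048 0.10048734 0.10088256]
0.0615 995 S 0.10436828396203103 0.12470136380121392 V 0.5238038476180195 0.5434099888145398 z 0.06517633522428318
0.033 173 S 0.10364321016120007 0.12014969032143089 V 0.5306181153392314 0.5500059746255869 z 0.035169241400045174
ball? 2216 [0.587062   0.07452094 0.06926562] 57.439283814759335
```

Call:
{"method": "arm_command", "body": {
  "series": [
    [0,0,0,0,0,-0.1,0.95],
    [0,0,0,0,0,-0.2,0.95],
    [0,0,0,0,0,-0.3,0.95],
    [0,0,0,0,0,-0.4,0.95],
    [0,0,0,0,0,-0.5,0.95]
  ],
  "squeeze": 120
}}

```text
clock: 27.35
ee_pos: [0.546, 0.0079, 0.0378]
tool_rot: [-0.001, 0.968, 0.253, 0.001]
force: [3.2, 13.9, 5.1]
grip_width: 0.0197
gripper_force: 117.5
```

```bash
python3 -c "
from station import env
s=env.state();print(s['wrist_torque'],s['gripper_force'],s['q'])"; python3 stud.py
```

```text
[ 2.64028254 -0.75470631  0.65145825] 117.5420758666587 [-0.13661096  0.4293437  -0.35642631  0.78369279  0.00352935  2.49442436]
27.35 [0.54597954 0.00792647 0.03784713] [ 3.15992506 13.94982422  5.06288366] 2.494424361886201
lug front 258 [0.11284266 0.11304844 0.11343947]
lug front 571 [0.10048262 0.10061573 0.10100414]
lug front 793 [0.10043332 0.10064123 0.1010531 ]
0.0615 987 S 0.10530549445882935 0.1250562917531806 V 0.5250127809303288 0.5416943467886285 z 0.06513692701393303
0.033 168 S 0.1041967467611622 0.12664835356247428 V 0.5368514946391479 0.5481462397869988 z 0.03481568910970187
ball? 2246 [0.6129937  0.0472393  0.06890292] 28.590542358492964
```

Call:
{"method": "arm_command", "body": {
  "series": [
    [0,0,0,0,0,-0.08,0.95],
    [0,0,0,0,0,-0.14,0.95]
  ]
}}

```text
clock: 27.6
ee_pos: [0.5459, 0.008, 0.0378]
tool_rot: [-0.002, 0.983, 0.185, 0.001]
force: [3.7, 13.3, 4.2]
grip_width: 0.0198
gripper_force: 117.6
```

```bash
python3 -c "
from station import env
s=env.state();print(s['wrist_torque'],s['gripper_force'],s['force'])"
```

```text
[ 2.62976729 -0.773549    0.81981515] 117.58256854702267 [ 3.68646222 13.29145772  4.16858601]
```

Call:
{"method": "arm_command", "body": {
  "series": [
    [-0.03,0.12,0,0,0,0,0.95],
    [-0.03,0.12,0,0,0,0,0.3],
    [-0.03,0.12,0,0,0,0,-0.2],
    [-0.03,0.12,0,0,0,0,-0.2],
    [-0.03,0.12,0.5,0,0,0,-0.2],
    [-0.03,0.12,3,0,0,0,-0.2],
    [-0.03,0.12,6,0,0,0,-0.2],
    [-1,2,10,0,0,0,-0.2],
    [-2,5,14,0,0,0,-0.2],
    [-2,8,18,0,0,0,-0.2],
    [-2,8,19,0,0,0,-0.2],
    [-2,8,19,0,0,0,-0.2]
  ]
}}

```text
clock: 28.8
ee_pos: [0.5259, 0.0868, 0.229]
tool_rot: [0.0, 0.983, 0.186, 0.002]
force: [-0.3, -0.0, -0.8]
grip_width: 0.0515
gripper_force: 0.0
```

```bash
python3 stud.py
```

```text
28.8 [0.52593611 0.08678244 0.22900049] [-0.29953237 -0.04635127 -0.78061355] 2.778258846098003
lug front 255 [0.10061131 0.10066695 0.10116193]
lug front 141 [0.10040279 0.10050091 0.10085871]
lug front 187 [0.10026476 0.1004068  0.10050603]
0.0615 173 S 0.10948111478635911 0.12392417981821077 V 0.526063915740991 0.5410453346988155 z 0.06517315456370623
0.033 82 S 0.10341118921932121 0.127964829044346 V 0.5201704190680819 0.5465649531718884 z 0.03473003940085933
ball? 316 [0.61729331 0.03918847 0.06856367] 21.711450927826355
```

```bash
python3 -c "
from station import env
print(env.hand_in())"
```

```text
the job is handed in; nothing more can be done
None
```

The T-bolt is home in the fixture's near lug and the lever nut is firmly tight (about 0.8 Nm on the last turn). The job is handed in at about 29 s, with the arm clear and no other objects bumped that I could see; the bolt crept about 2 mm out on the first tightening, so I loosened it, pushed it back home and retightened.

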